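Load two sample bottles behind the lip of a stability chamber shelf

ROBOT

A 7-joint arm with a two-finger parallel gripper is mounted at the origin on the work surface. World frame = base frame: x ahead of the robot, y to its left, z up, the work surface at z = 0. Lengths are in m, angles in degrees, forces in N, time in s.
With the tool pointing down it reaches from about 0.4 to 0.85 m from the base axis. Payload 10.4 kg.
Tool frame: the origin (TCP) lies midway between the tips of the shut fingers; the grasp point (between the pads) lies 19 mm behind it; z points along the fingers, y is the direction in which the jaws open and shut (so a half turn about z gives the same grasp; the last joint's range is limited). The gripper opens to 87 mm and grips with 3 to 60 N. Pads are 19 mm wide; open, the fingers measure 117 mm over their backs; the gripper's body (75 mm by 190 mm) begins 51 mm behind the grasp point.
Start: joints at [-77.154, 19.034, -3.707, 83.658, 1.238, 77.344, -5.071], TCP at [0.153, 0.606, 0.223] pointing down, gripper open.
Joint ranges: [-148.97, 148.97], [-28.65, 121.19], [-84.17, 76.75], [9.2, 138.47], [-72.65, 252.65], [3.7, 117.97], [-149.18, 149.18]. Speed limits (degrees/s): [127.2, 127.2, 159.86, 159.86, 180, 180, 180].

INTERFACE

Orientations are given as a 3x3 rotation matrix whose columns are the frame's x, y, z axes.
In Python, from cell import ctrl gives the robot as it stands. Calls block until the motion is done:
- ctrl.reach(position, orientation): joint-space move of the TCP to a pose.
- ctrl.servo_line(position, feed=0.15, orientation=None): straight line of the TCP; orientation=None keeps the orientation; feed is the mean speed in m/s.
- ctrl.goto_joints(angles): joint-space move.
- ctrl.command_gripper(opening, squeeze=None): finger opening in m; squeeze is the grip in N (None keeps the last); returns when the fingers have stopped.
- ctrl.dwell(seconds).
- ctrl.ik(position, orientation): joint angles nearest the present ones, or None.
- ctrl.read_camera(name): name is "scene" or "top"; returns the picture (420x560x3 uint8, red, green, blue); there is no depth.
- ctrl.camera_params(name): a dict with "fx", "fy", "cx", "cy" (pixels), "dist" ([k1, k2, p1, p2, k3] as OpenCV has them; the pictures are not rectified), "rvec" (rotation vector, rad) and "tvec" (3), from world to camera coordinates, as OpenCV has them. Camera axes: x right, y down, z forward; pixel columns grow to the right and rows downward; lengths in m; the calibration is good to about 2 mm. A picture is of the moment at which its call begins. camera_params takes no time and is no camera call.
A pose or a line that the arm cannot do raises ctrl.IKError and nothing moves.
- ctrl.job_done(): hands the job in, once; it reports no verdict.
Trained networks look in the newest picture that a camera, given by its name, has taken for a name from the list of things; names that differ only in an ending like _2 or _b are one class to them, and where a whole thing is asked for, a point or a joint stands for the part that bears it (a point fixed in the world has none). Each returns a list of dicts, best first, with "score" (0 to 1); they miss things now and then, are a little off and sometimes report something else, mostly with a low value. They report only what shows in the picture. A call takes as long as a camera call.
- ctrl.search_frame(camera, name): "point" ([row, column] in pixels, amid what is visible of it).
- ctrl.place_of(camera, name): "point" ([row, column] in pixels: a listed point, or the origin of a listed thing).
Readings, each from a call of its own:
- ctrl.get_clock(): time.
- ctrl.get_joints(): joint angles.
- ctrl.get_joint_vel(): joint speeds.
- ctrl.get_effort(): joint torques, N m.
- ctrl.get_ee_pos(): TCP position.
- ctrl.get_tool_rot(): TCP orientation.
- ctrl.get_contact_force(): force on the tool from outside, world axes, zero at the start.
- ctrl.get_moment(): the same for the moment, N m.
- ctrl.get_opening(): finger opening in m.
Only numpy, scipy, OpenCV 4.12 (cv2) and the standard library are available. Lean on these libraries where they do the work, as an engineer would, in place of code of your own. Each camera call takes 0.05 s, during which the arm holds its last target. There are 200 camera calls.

TASK

Load the two sample bottles that stand on the bench onto the perforated shelf: lift each one over the front lip and set it down gently behind it, upright and centred on the rubber pad of its own shape, the round bottle on the round pad and the square bottle on the square pad with its sides parallel with the lip. Do not tip or drop the bottles, and leave the two jars on the shelf and the temperature logger where they are.

Things in the scene. Friction and masses are not known exactly. Their poses are not given: they have to be found in the camera images.
- round_bottle_mid (a point): Round plastic sample bottle, 52 mm in diameter and 140 mm tall, grey with a white cap, standing upright on the bench, left or right of centre, about 0.2 to 0.4 kg. Straight-sided up to 104 mm above its base, then a sloping shoulder. The closed cap is 38 mm across and takes up the top 22 mm. This point is on its axis, half-way up (70 mm above its base). z up along the bottle.
- square_bottle_mid (a point): Square plastic sample bottle, 52 mm by 52 mm and 140 mm tall, grey with a white cap, standing upright on the bench on the other side, about 0.2 to 0.4 kg. Straight-sided up to 108 mm above its base, with a flat shoulder. The closed cap is 38 mm across and takes up the top 22 mm. This point is on its axis, half-way up (70 mm above its base). z up along the bottle, x and y square to its flat sides.
- round_pad_top (a point): Flat round black rubber pad, 58 mm in diameter and 3 mm thick, fixed to the shelf deck close behind the lip; at any one of the four places in the lane. This point is the centre of its upper face, on which a bottle stands.
- square_pad_top (a point): Flat square black rubber pad, 58 mm by 58 mm and 3 mm thick, fixed to the shelf deck close behind the lip, sides parallel with the lip; at another of the four places. This point is the centre of its upper face, on which a bottle stands. x (pointing away from the lip) and y (along the lip) are the shelf's.
- lip_top (a point): The shelf's front lip, a thin upright steel wall 470 mm long; it, the shelf's ends and its back edge rise to 75 mm above the bench, 50 mm above the deck. This point is the middle of the lip's upper edge: z up, y along the lip, x away from the robot across the shelf. Behind it runs a lane 65 mm wide, up to a thin guide rail.
- shelf: Perforated stainless steel shelf fixed on the bench, 470 mm along the lip, 200 mm deep, turned up to 9 degrees. Origin: at bench height below the middle of the lane, 33.5 mm behind the lip; same axes as the lip. Its deck is 25 mm above the bench, the guide rail behind the lane 35 mm above the deck. The lane has four places 110 mm apart: two with pads, two with jars.
- low_jar_mid (a point): Low round closed jar already standing in the lane, 54 mm in diameter, 70 mm tall. Bystander, to be left alone. Point on its axis half-way up (35 mm above the deck).
- high_jar_mid (a point): Slimmer round closed jar already standing in the lane, 48 mm in diameter, 90 mm tall. Bystander, to be left alone. Point on its axis half-way up (45 mm above the deck).
- logger_mid (a point): White temperature logger, a flat box 65 mm by 95 mm and 26 mm high, lying on the bench between the two bottles. Bystander, to be left alone. Point at its centre.
- round_bottle: The same round bottle; origin at the centre of its underside, z up along the bottle.
- square_bottle: The same square bottle; origin at the centre of its underside, z up along the bottle.

How it is judged:
By the outcome, as a careful person would: the job done as asked, in the order asked, and still so for the second after the job is handed in, with the robot touching nothing.
It also fails if it takes over 72 s, if anything falls off the work surface, if the arm or the gripper's body presses on something with over 40 N, if the wrist force passes 120 N, or if a joint passes its speed limit or range.

## Working session

There is one attempt and no reset: what is moved stays moved. The work goes in short steps, each a Python script; the robot and the scene stay as the last script left them, time stands still between calls to the robot, and variables do not carry over. Pictures are saved under pics/ and viewed, about 8 in all and at most 12, crops included, and the job is handed in when it is done.

```bash
ls; mkdir -p pics
python3 - <<'E'
from cell import ctrl
import cv2,numpy as np
for c in("scene","top"):
    im=ctrl.read_camera(c); cv2.imwrite(f"pics/{c}0.png",im[:,:,::-1])
    p=ctrl.camera_params(c); R=cv2.Rodrigues(np.array(p["rvec"]))[0]; print(c,p,"C",-R.T@np.array(p["tvec"]))
    for n in "round_bottle_mid square_bottle_mid round_pad_top square_pad_top lip_top shelf low_jar_mid high_jar_mid logger_mid round_bottle square_bottle".split():
        print(n,[(np.round(d["point"],1).tolist(),round(d["score"],2)) for d in ctrl.place_of(c,n)[:3]])
print(ctrl.get_clock())
E
```

```text
pics
scene {'fx': 420.379059654636, 'fy': 420.379059654636, 'cx': 275.0375309555796, 'cy': 208.9133792992283, 'dist': array([-0.12884427,  0.        ,  0.        ,  0.        ,  0.        ]), 'rvec': array([ 1.03505796,  2.36692546, -1.11502998]), 'tvec': array([ 0.38520853, -0.19825944,  1.02286949])} C [0.92471934 0.34683001 0.5084855 ]
round_bottle_mid [([247.1, 446.5], 0.8), ([212.5, 262.6], 0.47)]
square_bottle_mid [([135.2, 225.8], 0.88), ([210.8, 260.7], 0.28)]
round_pad_top [([257.2, 278.8], 0.68)]
square_pad_top [([230.2, 226.7], 0.63)]
lip_top [([212.1, 262.8], 0.59)]
shelf [([257.5, 254.1], 0.62)]
low_jar_mid [([273.4, 346.9], 0.59)]
high_jar_mid [([187.3, 177.3], 0.72)]
logger_mid [([207.7, 309.0], 0.97)]
round_bottle [([275.0, 440.3], 0.83)]
square_bottle [([164.6, 229.0], 0.74)]
top {'fx': 467.8508334769252, 'fy': 467.8508334769252, 'cx': 282.13828402442437, 'cy': 205.33637466330228, 'dist': array([-0.02538516,  0.        ,  0.        ,  0.        ,  0.        ]), 'rvec': array([ 2.19383575, -2.18633461,  0.08674014]), 'tvec': array([-0.01254822,  0.55766924,  0.92691894])} C [ 0.49140993 -0.00215403  0.96376491]
round_bottle_mid [([268.5, 154.5], 0.82)]
square_bottle_mid [([264.9, 408.6], 0.87)]
round_pad_top [([186.1, 263.4], 0.8)]
square_pad_top [([180.1, 314.2], 0.57), ([185.3, 262.0], 0.46)]
lip_top [([200.9, 290.0], 0.65)]
shelf [([184.5, 288.1], 0.56)]
low_jar_mid [([194.5, 202.2], 0.91)]
high_jar_mid [([171.8, 372.4], 0.67)]
logger_mid [([180.5, 310.9], 0.28)]
round_bottle [([267.0, 161.6], 0.89)]
square_bottle [([263.6, 398.7], 0.86)]
1.2
```

View pics/scene0.png

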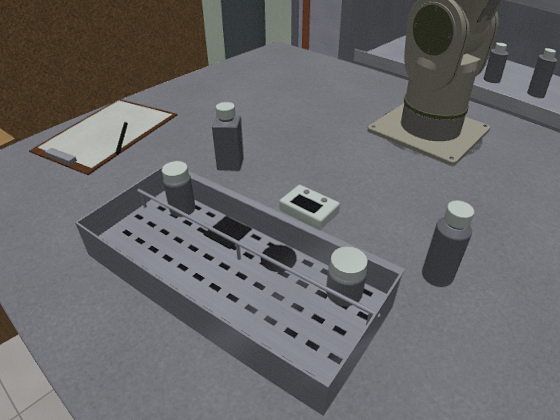

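View pics/top0.png

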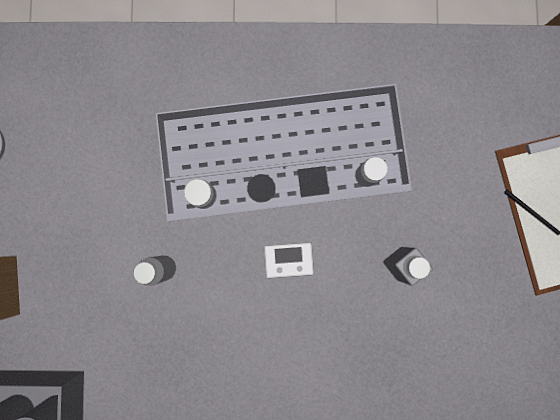

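Scene view: round bottle at (247,446), square at (135,226), low jar (273,347), high jar (187,177), and both pads dark at (257,279) and (230,227). Top view: round pad at (187,261), square pad (181,313), caps at (272,144) and (268,419). The network points agree with both. Next I'll localise precisely.

```bash
cat > h.py <<'E'
import cv2,numpy as np
from cell import ctrl
def P(c):
    p=ctrl.camera_params(c); return np.array([[p["fx"],0,p["cx"]],[0,p["fy"],p["cy"]],[0,0,1]]),np.array(p["dist"]),np.array(p["rvec"]),np.array(p["tvec"])
def ray(c,uv,z):
    "pixels (col,row) -> world xy at height z"
    K,d,r,t=P(c); R=cv2.Rodrigues(r)[0]; C=-R.T@t
    n=cv2.undistortPoints(np.array(uv,float).reshape(-1,1,2),K,d)[:,0]
    v=np.c_[n,np.ones(len(n))]@R
    return C[:2]+v[:,:2]*((z-C[2])/v[:,2])[:,None]
def proj(c,X):
    K,d,r,t=P(c); return cv2.projectPoints(np.array(X,float).reshape(-1,1,3),r,t,K,d)[0][:,0]
def blob(mask,uv):
    n,l,s,ce=cv2.connectedComponentsWithStats(mask.astype(np.uint8))
    i=1+np.argmin(np.linalg.norm(ce[1:]-uv,axis=1)+1e3*(s[1:,4]<60)); 
    cs,_=cv2.findContours((l==i).astype(np.uint8),cv2.RETR_EXTERNAL,cv2.CHAIN_APPROX_NONE)
    return ce[i],s[i,4],cs[0][:,0].astype(float),(l==i)
E
python3 - <<'E'
from h import *
im=cv2.imread("pics/top0.png"); g=im.max(2)
for n,uv,z,m in [("roundpad",(261,187),.028,g<70),("sqpad",(313,181),.028,g<70),("rcap",(144,272),.14,im.min(2)>165),("scap",(419,268),.14,im.min(2)>165),("low",(198,193),.095,im.min(2)>165),("high",(375,169),.115,im.min(2)>165)]:
    c,a,cs,mm=blob(m,uv); W=ray("top",cs,z); 
    r=cv2.minAreaRect(W.astype(np.float32)*1000)
    print(n,c.round(1),a,"xy",ray("top",c,z)[0].round(4),"rect",np.round(r[1],1),round(r[2],1), "cen",np.round(r[0],1))
s=cv2.imread("pics/scene0.png")
for n,uv,z in [("rcap",(459,213),.14),("scap",(226,110),.14)]:
    c,a,cs,mm=blob(s.min(2)>130,uv); print("scene",n,c.round(1),a)
f=lambda i,x,y,w,h,k:cv2.resize(i[y:y+h,x:x+w],None,fx=k,fy=k,interpolation=cv2.INTER_CUBIC)
A=f(im,375,235,66,60,6); B=f(s,195,95,66,90,4)
B=cv2.copyMakeBorder(B,0,0,0,0,0); A=A[:360]; o=np.zeros((360,A.shape[1]+B.shape[1],3),np.uint8); o[:,:A.shape[1]]=A;o[:,A.shape[1]:]=B
cv2.imwrite("pics/crop1.png",cv2.convertScaleAbs(o,alpha=1.8))
E
```

```text
roundpad [259.4 193.7] 131 xy [0.5804 0.0351] rect [49.5 29.1] 74.2 cen [581.1  37.2]
sqpad [312.8 182. ] 423 xy [ 0.6044 -0.0721] rect [55.7 56. ] 9.4 cen [607.1 -72. ]
rcap [143.8 272.6] 356 xy [0.4304 0.2318] rect [36.5 35. ] 1.2 cen [430.7 231.5]
scap [419.2 267.6] 352 xy [ 0.4404 -0.2509] rect [36.4 36. ] 17.8 cen [ 440.4 -250.9]
low [172.7 123.2] 83 xy [0.7068 0.1968] rect [21.9 58. ] 30.8 cen [711.5 191.1]
high [282.1 184.7] 3836 xy [ 0.5887 -0.0096] rect [ 71.2 445.1] 7.4 cen [586.8 -18.3]
scene rcap [460.5 208.5] 362
scene scap [224.5 105.8] 141
```

View pics/crop1.png

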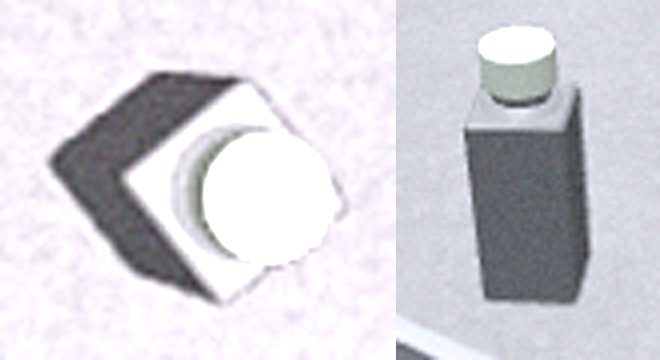

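The crop shows the square bottle's shoulder corners clearly: left (125,177), bottom (222,303), top (248,80), right about (343,212).

Run:
```python
from h import *
im=cv2.imread("pics/top0.png")
def loc(uv,h,z,bright):
    x,y=uv; sub=np.ascontiguousarray(im[y-h:y+h,x-h:x+h,:].max(2) if not bright else im[y-h:y+h,x-h:x+h].min(2))
    t,m=cv2.threshold(sub,0,1,cv2.THRESH_OTSU); m=m if bright else 1-m
    c,a,cs,mm=blob(m,(h,h)); W=ray("top",cs+[x-h,y-h],z)*1000
    return t,(c+[x-h,y-h]).round(1),a,np.round(cv2.minAreaRect(W.astype(np.float32)),1) if 0 else cv2.minAreaRect(W.astype(np.float32)),ray("top",c+[x-h,y-h],z)[0].round(4)
for n,uv,h,z,b in [("roundpad",(261,187),18,.028,0),("sqpad",(313,181),19,.028,0),("low",(198,193),16,.095,1),("high",(375,169),15,.115,1)]: print(n,loc(uv,h,z,b))
sh=(np.array([[125,177],[222,303],[343,212],[248,80]])+.5)/6-.5+[375,235]
W=ray("top",sh,.108); print("shoulder",W.round(4).tolist(),W.mean(0)); e=np.roll(W,-1,0)-W; print(np.hypot(*e.T),np.degrees(np.arctan2(e[:,1],e[:,0])))
b=(np.array([[52,162],[138,270],[150,72]])+.5)/6-.5+[375,235]; V=ray("top",b,0);print("base",V.round(4).tolist(),"centre",(V[1]+V[2])/2)
L=ray("top",[(157,114),(396,85),(410,189),(168,220)],.075);print("shelf",L.round(4).tolist()); d=np.diff(L,axis=0); print(np.hypot(*d.T),np.degrees(np.arctan2(d[:,1],d[:,0])))
s=cv2.imread("pics/scene0.png")
for n,uv,z in [("rpad",(279,257),.028),("sqpad",(228,231),.028),("rcap",(460,212),.14),("scap",(226,108),.14)]: print("scene",n,ray("scene",[uv],z).round(4))
# overlay check on the scene view
def circ(x,y,r,z): a=np.linspace(0,6.28,60); return np.c_[x+r*np.cos(a),y+r*np.sin(a),0*a+z]
```

```text
roundpad (122.0, array([260.7, 187.7]), np.int32(684), ((593.9205932617188, 33.029388427734375), (60.68467712402344, 56.35222244262695), 21.93081283569336), array([0.5926, 0.0326]))
sqpad (121.0, array([312.9, 180.6]), np.int32(843), ((606.6695556640625, -74.37527465820312), (57.04063415527344, 75.98807525634766), 7.3728251457214355), array([ 0.6072, -0.0725]))
low (152.0, array([195.7, 191. ]), np.int32(729), ((575.9835205078125, 147.7979736328125), (57.627681732177734, 57.90779113769531), 1.0508151054382324), array([0.5787, 0.1512]))
high (150.0, array([377.1, 167.2]), np.int32(637), ((619.4627685546875, -179.35284423828125), (53.67477035522461, 53.73897171020508), 0.27007606625556946), array([ 0.6217, -0.1837]))
shoulder [[0.4448, -0.2169], [0.4068, -0.2461], [0.4342, -0.2836], [0.4743, -0.2551]] [ 0.44001682 -0.25041131]
[0.04790778 0.04647481 0.0491409  0.04817913] [-142.52268516  -53.76215603   35.47754984  127.71264896]
base [[0.444, -0.219], [0.4073, -0.2481], [0.4748, -0.2531]] centre [ 0.44103197 -0.25062714]
shelf [[0.7298, 0.2321], [0.7899, -0.2315], [0.5861, -0.2552], [0.5251, 0.2065]]
[0.46749089 0.20515433 0.46578539] [ -82.60753372 -173.34656121   97.53131215]
scene rpad [[0.5908 0.0343]]
scene sqpad [[ 0.6046 -0.0698]]
scene rcap [[0.4392 0.2354]]
scene scap [[ 0.4459 -0.2389]]
```

```bash
cat > est.py <<'E'
from h import *
from scipy.optimize import least_squares
im=cv2.imread("pics/top0.png"); s=cv2.imread("pics/scene0.png")
def edge_pts(c,img,guess3d,half=7):
    "refine projected model outline points: strongest gradient along normal; returns matched pixels, normals"
    p=proj(c,guess3d); g=cv2.GaussianBlur(cv2.cvtColor(img,cv2.COLOR_BGR2GRAY),(0,0),.8).astype(np.float32)
    t=np.gradient(p,axis=0); n=np.c_[-t[:,1],t[:,0]]; n/=np.linalg.norm(n,axis=1)[:,None]+1e-9
    o=np.arange(-half,half+.01,.25); X=p[:,None]+o[None,:,None]*n[:,None]
    v=cv2.remap(g,X[...,0].astype(np.float32),X[...,1].astype(np.float32),cv2.INTER_LINEAR)
    return p,n,o,np.gradient(v,axis=1)/.25
def circ(x,y,r,z,a0=0,a1=360): a=np.radians(np.linspace(a0,a1,72)); return np.c_[x+r*np.cos(a),y+r*np.sin(a),0*a+z]
def square(x,y,yaw,w,z,n=24):
    u=np.linspace(-1,1,n)*.5*w; k=np.full(n,w/2)
    L=np.r_[np.c_[k,u],np.c_[-u,k],np.c_[-k,-u],np.c_[u,-k]]; c,q=np.cos(yaw),np.sin(yaw)
    return np.c_[L@np.array([[c,q],[-q,c]])+[x,y],np.full(len(L),z)]
def fit(model,p0,views,sign,steps=None):
    "maximise signed gradient along model outline (sign of out-going change), views: list of (cam,img)"
    from scipy.optimize import minimize
    gs=[(c,cv2.GaussianBlur(i.max(2),(0,0),1.2).astype(np.float32)) for c,i in views]
    gr=[(c,cv2.Sobel(g,cv2.CV_32F,1,0,ksize=3),cv2.Sobel(g,cv2.CV_32F,0,1,ksize=3)) for c,g in gs]
    def cost(p):
        f=0
        for c,gx,gy in gr:
            for q in model(p):
                uv=proj(c,q); ce=uv.mean(0); t=np.roll(uv,-1,0)-np.roll(uv,1,0); n=np.c_[t[:,1],-t[:,0]]; n/=np.linalg.norm(n,axis=1)[:,None]
                n*=np.sign(((uv-ce)*n).sum(1))[:,None]
                a=[cv2.remap(h,uv[:,:1].astype(np.float32),uv[:,1:].astype(np.float32),cv2.INTER_LINEAR)[:,0] for h in(gx,gy)]
                f-=np.clip(sign*(a[0]*n[:,0]+a[1]*n[:,1]),-100,250).mean()
        return f
    best=min((minimize(cost,np.array(p0)+d,method="Nelder-Mead",options=dict(initial_simplex=None,xatol=1e-4,fatol=1e-3)) for d in np.random.default_rng(0).normal(0,.003,(8,len(p0)))*([1,1]+[10]*(len(p0)-2))),key=lambda r:r.fun)
    return best.x,best.fun
E
python3 - <<'E'
from est import *
T=("top",im);S=("scene",s)
def two(p):
    x,y,a=p; d=np.array([-np.sin(a),np.cos(a)])*.055; return [circ(x+d[0],y+d[1],.029,.028),square(x-d[0],y-d[1],a,.058,.028)]
for v in([T],[S],[T,S]):
    r=fit(two,(.600,-.020,.131),v,1); print("pads x,y,yaw",[c for c,_ in v],r[0][:2].round(4),np.degrees(r[0][2]).round(2),round(r[1],1))
for v in([T],[S],[T,S]):
    r=fit(lambda p:[circ(p[0],p[1],.019,.14)],(.431,.2315),v,-1); print("rcap",r[0].round(4),round(r[1],1))
    r=fit(lambda p:[circ(p[0],p[1],.019,.14)],(.4405,-.2509),v,-1); print("scap",r[0].round(4),round(r[1],1))
r=fit(lambda p:[square(p[0],p[1],p[2],.052,.108)],(.4405,-.2509,.64),[T],-1);print("sq shoulder",r[0][:2].round(4),np.degrees(r[0][2]))
for c in("top","scene"):
  print(c,"net round mid",ray(c,[ctrl.place_of(c,"round_bottle_mid")[0]["point"][::-1]],.07),"sq",ray(c,[ctrl.place_of(c,"square_bottle_mid")[0]["point"][::-1]],.07))
E
```

```text
pads x,y,yaw ['top'] [ 0.5995 -0.0201] 7.43 -380.1Traceback (most recent call last):
  File "<stdin>", line 6, in <module>
  File "est.py", line 30, in fit
    best=min((minimize(cost,np.array(p0)+d,method="Nelder-Mead",options=dict(initial_simplex=None,xatol=1e-4,fatol=1e-3)) for d in np.random.default_rng(0).normal(0,.003,(8,len(p0)))*([1,1]+[10]*(len(p0)-2))),key=lambda r:r.fun)
  File "est.py", line 30, in <genexpr>
    best=min((minimize(cost,np.array(p0)+d,method="Nelder-Mead",options=dict(initial_simplex=None,xatol=1e-4,fatol=1e-3)) for d in np.random.default_rng(0).normal(0,.003,(8,len(p0)))*([1,1]+[10]*(len(p0)-2))),key=lambda r:r.fun)
              ~~~~~~~~^^^^^^^^^^^^^^^^^^^^^^^^^^^^^^^^^^^^^^^^^^^^^^^^^^^^^^^^^^^^^^^^^^^^^^^^^^^^^^^^^^^^^^^^^^^^^^^^^^^
    res = _minimize_neldermead(fun, x0, args, callback, bounds=bounds,
                               **options)
    fxr = func(xr)
    fx = function(np.copy(x), *(wrapper_args + args))
  File "est.py", line 25, in cost
    uv=proj(c,q); ce=uv.mean(0); t=np.roll(uv,-1,0)-np.roll(uv,1,0); n=np.c_[t[:,1],-t[:,0]]; n/=np.linalg.norm(n,axis=1)[:,None]
  File "h.py", line 12, in proj
    K,d,r,t=P(c); return cv2.projectPoints(np.array(X,float).reshape(-1,1,3),r,t,K,d)[0][:,0]
            ~^^^
  File "h.py", line 4, in P
    p=ctrl.camera_params(c); return np.array([[p["fx"],0,p["cx"]],[0,p["fy"],p["cy"]],[0,0,1]]),np.array(p["dist"]),np.array(p["rvec"]),np.array(p["tvec"])
ValueError: time passes only in moves, steps and waits
```

```bash
sed -i 's/^def P(c)/from functools import lru_cache\n@lru_cache\ndef P(c)/' h.py
python3 - <<'E'
from est import *
T=("top",im);S=("scene",s)
def two(p):
    x,y,a=p; d=np.array([-np.sin(a),np.cos(a)])*.055; return [circ(x+d[0],y+d[1],.029,.028),square(x-d[0],y-d[1],a,.058,.028)]
for v in([T],[S],[T,S]):
    r=fit(two,(.600,-.020,.131),v,1); print("pads x,y,yaw",[c for c,_ in v],r[0][:2].round(4),np.degrees(r[0][2]).round(2),round(r[1],1))
    r=fit(lambda p:[circ(p[0],p[1],.019,.14)],(.431,.2315),v,-1); print("rcap",r[0].round(4),round(r[1],1))
    r=fit(lambda p:[circ(p[0],p[1],.019,.14)],(.4405,-.2509),v,-1); print("scap",r[0].round(4),round(r[1],1))
r=fit(lambda p:[square(p[0],p[1],p[2],.052,.108)],(.4405,-.2509,.64),[T],-1);print("sq shoulder",r[0][:2].round(4),np.degrees(r[0][2]))
for c in("top","scene"):
  print(c,"net round mid",ray(c,[ctrl.place_of(c,"round_bottle_mid")[0]["point"][::-1]],.07),"sq",ray(c,[ctrl.place_of(c,"square_bottle_mid")[0]["point"][::-1]],.07))
print(ctrl.get_clock())
E
```

```text
pads x,y,yaw ['top'] [ 0.5995 -0.0201] 7.43 -380.1
rcap [0.4306 0.2319] -200.8
scap [ 0.4406 -0.2506] -204.2
pads x,y,yaw ['scene'] [ 0.5997 -0.0186] 6.76 -285.9
rcap [0.4313 0.2326] -165.0
scap [ 0.4409 -0.2486] -159.4
pads x,y,yaw ['top', 'scene'] [ 0.5996 -0.0196] 7.11 -660.8
rcap [0.4308 0.2321] -362.7
scap [ 0.4406 -0.2503] -355.1
sq shoulder [ 0.4403 -0.2514] 38.06973248142706
top net round mid [[0.43315475 0.23156487]] sq [[ 0.44119563 -0.25173485]]
scene net round mid [[0.43848577 0.23354172]] sq [[ 0.43944497 -0.25547442]]
1.4
```

Top and scene agree within about 1–2 mm. Estimates: bottles at (0.4307,0.232) and (0.4405,-0.2505, yaw about 37.5°). Shelf lane centre is (0.5995,-0.0198), yaw 7.3°. I'll do the round bottle first.

```bash
cat > mv.py <<'E'
from h import *
YAW=np.radians(7.3); SC=np.array([.5995,-.0198]); D=np.array([-np.sin(YAW),np.cos(YAW)])*.055
PR,PS=SC+D,SC-D; BR,BS=np.array([.4307,.232]),np.array([.4405,-.2504]); G=.0745; HI=.14+G
def R(deg):
    a=np.radians(deg); c,s=np.cos(a),np.sin(a); return np.array([[-s,c,0],[c,s,0],[0,0,-1.]])
def pick(b,deg):
    ctrl.reach([*b,.24],R(deg)); ctrl.servo_line([*b,G],.12)
    ctrl.command_gripper(.04,30); print("open",ctrl.get_opening(),"F",np.round(ctrl.get_contact_force(),1))
    ctrl.servo_line([*b,G+.02],.05); ctrl.servo_line([*b,HI],.12); print("lifted",ctrl.get_opening(),"F",np.round(ctrl.get_contact_force(),1))
def place(p,deg):
    ctrl.servo_line([*p,HI],.15,R(deg)); ctrl.dwell(.4); ctrl.servo_line([*p,.028+G+.006],.08); ctrl.dwell(.3)
    f0=ctrl.get_contact_force()[2]
    for dz in np.arange(.005,-.0041,-.0005):
        ctrl.servo_line([*p,.028+G+dz],.02); ctrl.dwell(.05); f=ctrl.get_contact_force()[2]
        if f-f0>1.5: break
    print("contact dz",dz,"f0",f0,"f",f)
    ctrl.command_gripper(.08); ctrl.dwell(.2); print("clock",ctrl.get_clock(),"tcp",ctrl.get_ee_pos())
    ctrl.servo_line([*p,.26],.12)
E
python3 - <<'E'
from mv import *
for n,p,z,ds in [("BR",BR,G,(7.3,187.3)),("PR",PR,G+.028,(7.3,187.3)),("BS",BS,G,(37.5,217.5,-52.5,127.5)),("PS",PS,G+.028,(7.3,187.3))]:
    for d in ds:
        for zz in(z,.26):
            q=ctrl.ik([*p,zz],R(d)); print(n,d,zz,None if q is None else np.round(q,0))
E
```

```text
BR 7.3 0.0745 [-52.  10.  20. 115.  -4.  56. -23.]
BR 7.3 0.26 [-55.  -0.  21. 101.   0.  79. -26.]
BR 187.3 0.0745 [ 27.  26. -70. 111.  28.  63. 132.]
BR 187.3 0.26 None
PR 7.3 0.1025 [-37.  23.  36.  98. -15.  63.  11.]
PR 7.3 0.26 [-38.  16.  38.  87. -10.  80.   7.]
PR 187.3 0.1025 [ -60.   44.   75.   99.  -45.   73. -146.]
PR 187.3 0.26 None
BS 37.5 0.0745 [ -3.  13.  31. 113.  -8.  56.  69.]
BS 37.5 0.26 [-16.   2.  42. 100.  -1.  79.  64.]
BS 217.5 0.0745 [-32.  24.  67. 114. -26.  59. -95.]
BS 217.5 0.26 [ -39.    2.   66.  101.   -2.   79. -115.]
BS -52.5 0.0745 [-23.  18.  55. 113. -18.  57. -12.]
BS -52.5 0.26 [-27.   2.  53. 100.  -1.  79. -26.]
BS 127.5 0.0745 [ 68.  19. -49. 109.  17.  59. 139.]
BS 127.5 0.26 [ 81.   9. -61.  96.   8.  80. 146.]
PS 7.3 0.1025 [-36.  30.  51.  96. -25.  66.  29.]
PS 7.3 0.26 [-36.  21.  51.  85. -16.  82.  23.]
PS 187.3 0.1025 [ -44.   39.   66.   97.  -38.   70. -142.]
PS 187.3 0.26 [ -48.   33.   76.   85.  -32.   86. -145.]
```

Run:
```python
from mv import *
pick(BR,7.3); place(PR,7.3); ctrl.reach([*BS,.26],R(37.5))
for c in("scene","top"): cv2.imwrite(f"pics/{c}1.png",ctrl.read_camera(c)[:,:,::-1])
print(ctrl.get_clock())
```

```text
open 0.05143874976350646 F [-0.4  0.7  0.1]
lifted 0.05091266041802426 F [ 0.7  0.5 -2.7]
contact dz -0.0004999999999999952 f0 -2.313746412954044 f 6.437268590596935
clock 15.6583 tcp [0.59251337 0.03474346 0.10200379]
18.45
```

Run:
```python
from est import *
s=cv2.imread("pics/scene1.png"); t=cv2.imread("pics/top1.png")
def circs(img,c):
    r=fit(lambda p:[circ(p[0],p[1],.019,.168)],(.5925,.0347),[(c,img)],-1); print(c,"placed cap",r[0].round(4),r[1]); 
circs(s,"scene");circs(t,"top")
A=cv2.resize(s[110:330,90:430],(680,440)); cv2.imwrite("pics/c2.png",np.vstack([A[:300],cv2.resize(t[80:230,140:480],(680,300))]))
```

```text
scene placed cap [0.5929 0.0361] -148.78373480532753
top placed cap [0.5926 0.0348] -193.22271810434137
```

View pics/c2.png

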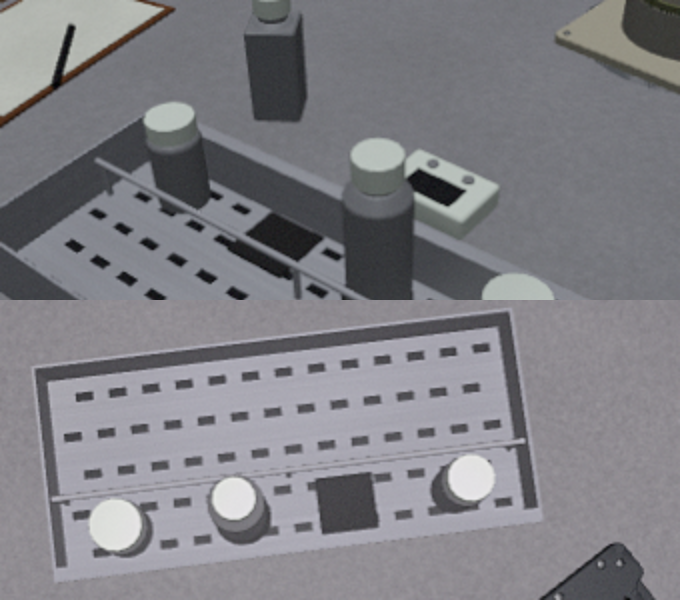

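The round bottle stands upright on its pad: the top view puts its cap within 1 mm of the pad centre. The square pad is free and the jars haven't moved. Now the square bottle.

Run:
```python
from mv import *
pick(BS,37.5); place(PS,7.3); ctrl.reach([.42,-.25,.28],R(37.5)); ctrl.dwell(.3)
for c in("scene","top"): cv2.imwrite(f"pics/{c}2.png",ctrl.read_camera(c)[:,:,::-1])
print(ctrl.get_clock())
from est import *
s=cv2.imread("pics/scene2.png"); t=cv2.imread("pics/top2.png")
for c,img in(("top",t),("scene",s)):
  for n,p in(("round",PR),("square",PS)):
    r=fit(lambda p:[circ(p[0],p[1],.019,.168)],p,[(c,img)],-1); print(c,n,"cap",r[0].round(4),"want",p.round(4))
for c,img in(("top",t),("scene",s)):
  r=fit(lambda p:[square(p[0],p[1],p[2],.052,.136)],(*PS,YAW),[(c,img)],-1);print(c,"sq shoulder",r[0][:2].round(4),np.degrees(r[0][2]),r[1])
A=cv2.resize(s[110:330,90:430],(680,440)); cv2.imwrite("pics/c3.png",np.vstack([A[:300],cv2.resize(t[130:230,180:407],(680,300),interpolation=cv2.INTER_CUBIC)]))
```

```text
open 0.05183359441971749 F [-1.3 -0.4  1. ]
lifted 0.05181832066885763 F [ 0.1  0.3 -4.1]
contact dz 4.336808689942018e-18 f0 -2.9587564204989416 f -1.4201324736270469
clock 30.7583 tcp [ 0.6064801  -0.07435396  0.10247662]
33.625
top round cap [0.5926 0.0348] want [0.5925 0.0348]
top square cap [ 0.6075 -0.0739] want [ 0.6065 -0.0744]
scene round cap [0.5929 0.036 ] want [0.5925 0.0348]
scene square cap [ 0.6072 -0.0714] want [ 0.6065 -0.0744]
top sq shoulder [ 0.6192 -0.0723] 8.320828592001597 -61.508909739013525
scene sq shoulder [ 0.6071 -0.0715] 8.340727638821525 -33.431402383244425
```

View pics/c3.png

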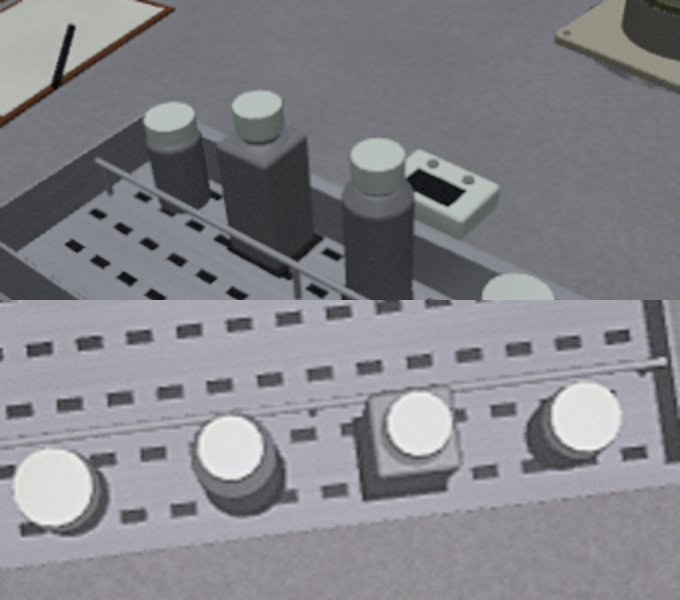

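Both bottles stand upright on their pads. The square one is parallel with the lip to about 1°, the jars and logger haven't moved, and the arm is clear.

```bash
python3 -c "
from cell import ctrl
print(ctrl.get_contact_force()); ctrl.job_done()"
```

```text
[-0.41777903 -0.31686617 -0.18048181]
the job is handed in; nothing more can be done
```

I placed the round bottle first, then the square one. Each was lifted over the lip, lowered until the wrist force showed contact, released, and left standing upright on its own pad. I handed the job in at about 34 s, with the arm clear and touching nothing.

**Last checks:**
- **Centring:** In the top view the round cap is about 0.1 mm from its target and the square cap about 1.1 mm. The scene camera showed 1.3 mm and 3.1 mm. That camera disagreed with the top view along the lip by 1–2 mm before anything moved. Allowing for that, the square bottle is probably 1–2 mm off centre.
- **Square bottle angle:** It read about 8.3° in both views, against 7.3° used for the shelf, so its sides should be parallel with the lip to about 1°. The fit behind this was weak, and in the top view it drifted about 12 mm off the bottle. The pictures look parallel by eye.
- **Round bottle set-down:** It touched down at 6.4 N, about 9 N above its hanging reading. That is firmer than the square bottle, which changed by about 1.5 N.
- **Bystanders:** The jars and the logger looked unmoved in the pictures; I did not re-measure them.

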